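# Roll the coffee leveller to its rest by the grinder

### The arm

A 6-joint arm with a two-finger parallel gripper is mounted at the origin on the work surface. World frame = base frame: x ahead of the robot, y to its left, z up, the work surface at z = 0. Lengths are in m, angles in degrees, forces in N, time in s.
With the tool pointing down it reaches from about 0.4 to 0.825 m from the base axis. Payload 7 kg.
Tool frame: the origin (TCP) lies midway between the tips of the shut fingers; the grasp point (between the pads) lies 19 mm behind it (ctrl.grip_point_offset is the distance from the TCP to the grasp point, in m); x points along the fingers, y is the direction in which the jaws open and shut, and the axes are right-handed (so a half turn about x gives the same grasp; the last joint's range is limited). The gripper opens to 88 mm and grips with 3 to 60 N. Pads are 19 mm wide; open, the fingers measure 130 mm over their backs; the gripper's body (78 mm by 193 mm) begins 47 mm behind the grasp point.
Start: joints at [-58.894, 20.546, 0.682, 0, -70.136, -16.507], TCP at [0.17, -0.653, 0.227] pointing down, gripper open.
Joint ranges: [-176.03, 176.03], [-82.01, 121.73], [-58.28, 71.71], [-173.87, 95.51], [-174.79, -0.11], [-173.66, 173.66]. Speed limits (degrees/s): [136.94, 136.94, 172.46, 180, 180, 180].

### API

Orientations are given as [roll, pitch, yaw] about the fixed x, y, z axes, in that order (R = Rz(yaw) Ry(pitch) Rx(roll)).
In Python, from plant import ctrl gives the robot as it stands.
- The arm moves only by the tool drive_tool, never from a script. Its argument "plan" is a list of rows, each a list of 3 entries, a list of its own where there are three numbers: the shift along the tool's x, y, z in m, then the turn, a rotation vector about the tool's x, y, z in degrees, then the opening, from 0 (shut) to 1 (fully open). In form: [[[dx, dy, dz], [wx, wy, wz], grip], ...]. A call has 1 to 20 rows; each row is the pose to reach, as a shift and turn from the pose measured when the call began, along the tool's axes at that moment; what a row does not reach only later rows make up. A row lasts 1/12 s, in which the tool goes at most 41.7 mm and 7.16 degrees, less where a joint would pass 70% of its speed; a pose out of reach is approached as far as the arm can. A call with a gripper value outside its range is refused whole. The fingers move at their own pace and stop on an object; the grip force is fixed at half the most. Time passes only in rows, so rows that repeat a pose let the fingers close. It gives the time, the measured TCP pose, the force and the opening at its end, in the units of the state.
- ctrl.get_obs(): the state, without advancing time (a new reading comes with each control period).
- ctrl.snapshot(name): name is "side" or "top"; returns the picture (384x512x3 uint8, blue, green, red); there is no depth.
- ctrl.get_calibration(name): a dict with "fx", "fy", "cx", "cy" (pixels), "dist_coeffs" ([k1, k2, p1, p2, k3] as OpenCV has them; the pictures are not rectified), "R" (3x3) and "t" (3): a world point X has camera coordinates R X + t. Camera axes: x right, y down, z forward; pixel columns grow to the right and rows downward; lengths in m; the calibration is good to about 2 mm. A picture is of the moment at which its call begins. get_calibration takes no time and is no camera call.
- ctrl.close_job(): hands the job in, once; it reports no verdict.
Trained networks look in the newest picture that a camera, given by its name, has taken for a name from the list of things; names that differ only in an ending like _2 or _b are one class to them, and where a whole thing is asked for, a point or a joint stands for the part that bears it (a point fixed in the world has none). Each returns a list of dicts, best first, with "confidence" (0 to 1); they miss things now and then, are a little off and sometimes report something else, mostly with a low value. They report only what shows in the picture. A call takes as long as a camera call. They do not tell look-alikes from the thing itself.
- ctrl.cut_out(camera, name): "pixels" (384x512 bool, what is visible of it) and "pixel" ([column, row] in pixels, amid what is visible of it).
- ctrl.landmark_of(camera, name): "pixel" ([column, row] in pixels: a listed point, or the origin of a listed thing).
The state is a dict: "clock": time; "joint_pos": joint angles; "qvel": joint speeds; "tau": joint torques, N m; "tool_pos": TCP position; "orientation": TCP orientation; "force": force on the tool from outside, world axes, zero at the start; "moment": the same for the moment, N m; "opening": finger opening in m.
Only numpy, scipy, OpenCV 4.12 (cv2) and the standard library are available. Lean on these libraries where they do the work, as an engineer would, in place of code of your own. Each camera call takes 0.05 s, during which the arm holds its last target. There are 200 camera calls.

### The job

Roll the steel coffee leveller on its rim along the wooden runner into the rest beside the grinder (not the one beside the sugar pot), and leave it standing there on its rim, between the two bars. Really roll it: do not lift it off the runner, and never let it lean far over or fall on its polished flat faces.

Things in the scene. Friction and masses are not known exactly. Their poses are not given: they have to be found in the camera images.
- leveller_centre (a point): Centre of the loose coffee leveller: a polished steel disc 58 mm in diameter, 26 mm wide, 0.35 kg, standing on its rim near the runner's middle, this point 29 mm above the runner's top. x is its level axle, across the runner; y and z turn with it. It turns even while fingers push on its rim, rolls along the runner's length, and stops within a few cm once nothing pushes it.
- leveller_mark (a point): The dark dot on the leveller's faces, 24 mm from its centre (this point lies at mid width, inside the disc). At the start it is at the bottom; it is up top after half a turn (91 mm of rolling).
- grinder_rest (a point): The rest at the end of the runner beside the steel hand grinder: two round steel bars 70 mm long across the runner, 30 mm between centres, 3 mm proud of its top. The disc rolls over the first (push under 3 N) and settles between them, its axle parallel to them. The point is midway between the bars at the height of the runner's top; x parallel to the bars, towards the grinder; y along the runner.
- runner: Fixed flat wooden board 520 mm along its y, 110 mm along x, 6 mm thick; origin under its centre. The rests are on its centre line at y = +190 and -190 mm, the grinder's at either end, the other one beside the white sugar pot. Beyond the rests, 125 mm towards +x, stand the grinder (200 mm tall with its crank) and the pot; two cups stand at +x and a spoon lies at -x, all clear of the board.
There are look-alikes about, which are no part of the job. What is shaped like the part that bears leveller_centre but red is not meant. Several things look just like the part that bears grinder_rest: the one meant starts farthest to the robot's right.

How it is judged (in metres and radians):
On the way:
1. the leveller has rolled over by half a turn (its dot is up top) (z of leveller_mark in the frame of grinder_rest above 0.042 m), for 0.05 s.
At the end, for the whole second after the job is handed in: The leveller stands still on its rim in the rest beside the grinder: its centre within 15 mm (horizontally) of the rest's middle and 24 to 34 mm above the runner, its axle level within 10 degrees and parallel to the bars within 15 degrees (horizontal distance between leveller_centre and grinder_rest below 0.015 m and z of leveller_centre in the frame of grinder_rest between 0.024 and 0.034 m and angle between leveller_centre's own x axis and vertical between 1.39 and 1.75 rad and angle between the x axis of leveller_centre and the x axis of grinder_rest, either way round below 0.26 rad); the robot touches nothing.
It fails at once if the leveller is lifted more than 15 mm off the runner (z of leveller_centre in the frame of grinder_rest above 0.044 m).
It fails at once if the leveller leans over by more than 30 degrees or falls flat (angle between leveller_centre's own x axis and vertical below 1.047 rad or angle between leveller_centre's own x axis and vertical above 2.094 rad).
It also fails if it takes over 40 s, if anything falls off the work surface, if the arm or the gripper's body presses on something with over 40 N, if the wrist force passes 120 N, or if a joint passes its speed limit or range.

## Working session

There is one attempt and no reset: what is moved stays moved. The work goes in short steps, Python scripts to look and compute and a tool call to move; the robot and the scene stay as the last step left them, time stands still between calls to the robot, and variables do not carry over. Pictures are saved under pics/ and viewed, about 8 in all and at most 12, crops included, and the job is handed in when it is done.

Besides the shell and the picture viewer there is one more tool, called as name(argument=value, ...), one argument or row to a line, values as JSON. drive_tool: Moves the arm, as the interface text tells. Its arguments: {"type":"object","properties":{"plan":{"type":"array","items":{"type":"array"}}},"required":["plan"]}

```bash
mkdir -p pics
cat > h.py <<'E'
import numpy as np,cv2
from plant import ctrl
def ray(cam,px):
    c=ctrl.get_calibration(cam);K=np.array([[c['fx'],0,c['cx']],[0,c['fy'],c['cy']],[0,0,1]])
    u=cv2.undistortPoints(np.array([[px]],float),K,np.array(c['dist_coeffs']))[0,0]
    R=np.array(c['R']);return -R.T@np.array(c['t']),R.T@np.array([u[0],u[1],1])
def at_z(cam,px,z):
    o,d=ray(cam,px);return o+d*(z-o[2])/d[2]
def tri(p,q):
    A=[];b=[]
    for cam,px in(('top',p),('side',q)):
        o,d=ray(cam,px);d/=np.linalg.norm(d);P=np.eye(3)-np.outer(d,d);A.append(P);b.append(P@o)
    X=np.linalg.lstsq(np.vstack(A),np.hstack(b),rcond=None)[0];return X
E
python3 - <<'E'
from h import *
print(ctrl.get_obs())
for n in('top','side'):
    cv2.imwrite(f'pics/{n}0.png',ctrl.snapshot(n))
    print(n,'campos',ray(n,[256,192])[0])
    for k in('leveller_centre','leveller_mark','grinder_rest','runner'):
        print(k,[(np.round(d['pixel'],1).tolist(),round(d['confidence'],2),at_z(n,d['pixel'],{'leveller_centre':.035,'leveller_mark':.011}.get(k,.006)).round(4).tolist()) for d in ctrl.landmark_of(n,k)])
E
```

```text
{'clock': 0.0, 'joint_pos': array([-5.88967112e+01,  2.05909090e+01,  6.34038739e-01, -2.12033118e-02,
       -7.01358097e+01, -1.65054766e+01]), 'qvel': array([-0.00723533,  0.02094786, -0.03596701,  0.08634035,  0.07148341,
       -0.05825023]), 'tau': array([-1.87415446e-05, -5.82722068e+01,  2.93061233e+01,  6.99689895e+00,
        6.94057730e-03, -1.61921876e-04]), 'tool_pos': array([ 0.16996208, -0.65274436,  0.22562723]), 'orientation': array([ 94.36946124,  89.90520021, 108.96005256]), 'force': array([ 0.76696344, -0.10829559,  0.46645749]), 'moment': array([ 0.09990159, -0.04787332,  0.0052486 ]), 'opening': 0.0876105009570666}
top campos [0.37136468 0.05340064 0.76725352]
leveller_centre [([273.5, 227.1], 0.81, [0.3391, 0.0526, 0.035]), ([259.8, 107.6], 0.64, [0.5655, 0.0719, 0.035])]
leveller_mark [([272.2, 224.8], 0.8, [0.3425, 0.055, 0.011]), ([258.6, 111.6], 0.58, [0.5639, 0.0751, 0.011])]
grinder_rest [([148.1, 275.0], 0.83, [0.2482, 0.3031, 0.006]), ([369.1, 110.1], 0.69, [0.5616, -0.1423, 0.006]), ([256.3, 112.1], 0.2, [0.5644, 0.0798, 0.006])]
runner [([276.1, 107.8], 0.57, [0.5716, 0.0406, 0.006])]
side campos [ 0.38743964 -0.58124584  0.48291335]
leveller_centre [([323.5, 192.0], 0.61, [0.5691, 0.0689, 0.035]), ([219.0, 204.2], 0.61, [0.3438, 0.0458, 0.035])]
leveller_mark [([220.1, 211.3], 0.92, [0.3442, 0.0532, 0.011])]
grinder_rest [([348.3, 277.5], 0.91, [0.5664, -0.153, 0.006]), ([186.9, 160.0], 0.76, [0.2515, 0.2986, 0.006])]
runner [([323.2, 215.3], 0.88, [0.561, 0.0245, 0.006])]
```

View pics/top0.png

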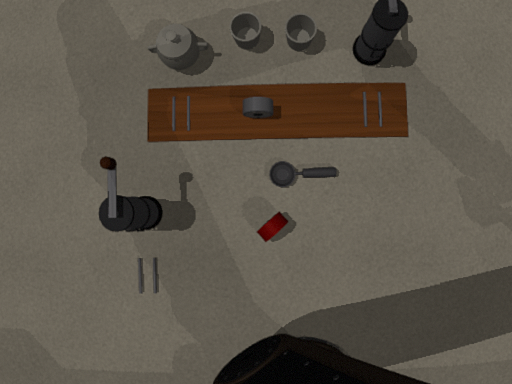

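View pics/side0.png

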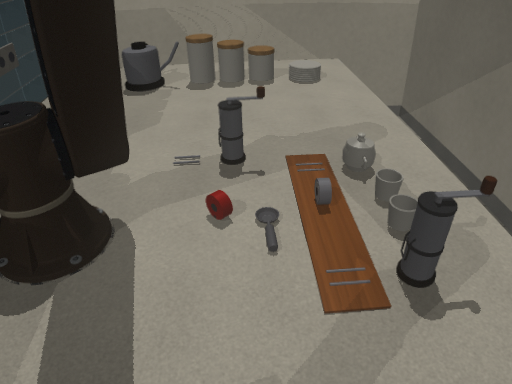

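Run:
```python
from h import *
from scipy.spatial.transform import Rotation as R
for n in('top','side'):
    im=ctrl.snapshot(n)
    d=ctrl.cut_out(n,'runner')[0];m=d['pixels'].astype(np.uint8)
    c=max(cv2.findContours(m,0,1)[0],key=cv2.contourArea)[:,0]
    P=np.array([at_z(n,p,.006)[:2] for p in c]).astype(np.float32)
    r=cv2.minAreaRect(P*1000);print(n,'runner conf',d['confidence'],r)
    b=cv2.boxPoints(r)/1000
    l=b[np.argsort(b[:,1])];a=l[2:].mean(0)-l[:2].mean(0);a/=np.linalg.norm(a);ctr=b.mean(0)
    print('dir',a,'yaw of y',np.degrees(np.arctan2(a[0],a[1])),'rest',ctr-.19*a,'other',ctr+.19*a)
    for d in ctrl.cut_out(n,'leveller_centre'):
        y,x=np.nonzero(d['pixels']);print('lev',d['confidence'],d['pixel'],x.min(),x.max(),y.min(),y.max())
    if n=='top':
        print('bar profile rows 95..125:')
        s=im[98:122,355:395].astype(int);print((s[:,:,0]-s[:,:,2]//2).mean(0).round().astype(int).tolist())
        cv2.imwrite('pics/topc.png',cv2.resize(im[70:150,130:420],None,fx=2.7,fy=2.7,interpolation=cv2.INTER_CUBIC))
M=ctrl.get_obs()['orientation'];print(R.from_euler('xyz',M,degrees=True).as_matrix().round(3))
```

```text
top runner conf 0.76 ((566.902587890625, 40.6112060546875), (521.142578125, 113.73641204833984), 89.35308837890625)
dir [0.01129068 0.9999363 ] yaw of y 0.64692175 rest [ 0.56475735 -0.14937669] other [0.5690478 0.2305991]
lev 0.72 [271.0, 226.7] 257 286 212 240
lev 0.63 [256.9, 106.4] 243 271 97 116
bar profile rows 95..125:
[-20, -19, -20, -20, -20, -20, -21, -19, 6, 36, 40, 17, -16, -21, -20, -20, -20, -19, -19, -19, -20, -21, -20, -1, 34, 40, 21, -17, -22, -20, -20, -20, -19, -20, -19, -19, -19, -19, -20, -19]
side runner conf 0.76 ((566.1991577148438, 36.40135192871094), (521.449951171875, 115.3035659790039), 89.27591705322266)
dir [0.01263728 0.9999201 ] yaw of y 0.72408223 rest [ 0.56379807 -0.15358348] other [0.5686003  0.22638617]
lev 0.86 [323.3, 194.3] 315 332 178 204
lev 0.61 [218.5, 204.7] 205 232 190 219
[[ 0.    -0.252  0.968]
 [-0.     0.968  0.252]
 [-1.    -0.     0.   ]]
```

View pics/topc.png

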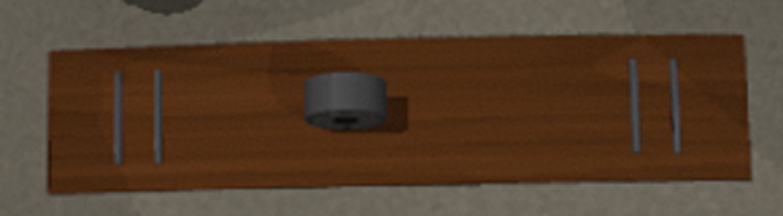

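drive_tool(
  plan=[
    [[0, 0.603, 0.565], [15.3, 0, 0], 1],
    [[0, 0.603, 0.565], [15.3, 0, 0], 1],
    [[0, 0.603, 0.565], [15.3, 0, 0], 1],
    [[0, 0.603, 0.565], [15.3, 0, 0], 1],
    [[0, 0.603, 0.565], [15.3, 0, 0], 1],
    [[0, 0.603, 0.565], [15.3, 0, 0], 1],
    [[0, 0.603, 0.565], [15.3, 0, 0], 1],
    [[0, 0.603, 0.565], [15.3, 0, 0], 1],
    [[0, 0.603, 0.565], [15.3, 0, 0], 1],
    [[0, 0.603, 0.565], [15.3, 0, 0], 1],
    [[0, 0.603, 0.565], [15.3, 0, 0], 1],
    [[0, 0.603, 0.565], [15.3, 0, 0], 1],
    [[0, 0.603, 0.565], [15.3, 0, 0], 1],
    [[0, 0.603, 0.565], [15.3, 0, 0], 1],
    [[0, 0.603, 0.565], [15.3, 0, 0], 1],
    [[0, 0.603, 0.565], [15.3, 0, 0], 1],
    [[0, 0.603, 0.565], [15.3, 0, 0], 1],
    [[0, 0.603, 0.565], [15.3, 0, 0], 1],
    [[0, 0.603, 0.565], [15.3, 0, 0], 1],
    [[0, 0.603, 0.565], [15.3, 0, 0], 1],
  ],
)

```text
clock: 2.47
tool_pos: [0.5659, 0.0754, 0.2268]
orientation: [18.1, 90.0, 17.5]
force: [0.3, 0.3, 0.3]
opening: 0.0879
```

drive_tool(
  plan=[
    [[0.04, 0, 0], [0, 0, 0], 1],
    [[0.08, 0, 0], [0, 0, 0], 1],
    [[0.12, 0, 0], [0, 0, 0], 1],
    [[0.13, 0, 0], [0, 0, 0], 1],
    [[0.13, 0, 0], [0, 0, 0], 1],
  ],
)

```text
clock: 2.88
tool_pos: [0.564, 0.0746, 0.0941]
orientation: [-153.1, 89.7, -153.7]
force: [0.7, -0.2, 0.4]
opening: 0.0875
```

Run:
```python
from h import *
from scipy.spatial.transform import Rotation as R
o=ctrl.get_obs();print(o['tool_pos'],R.from_euler('xyz',o['orientation'],degrees=True).as_matrix().round(3))
a=ctrl.snapshot('top');b=ctrl.snapshot('side')
t=ctrl.cut_out('side','leveller_centre')
for d in t:
    y,x=np.nonzero(d['pixels']);print(d['confidence'],d['pixel'],x.min(),x.max(),y.min(),y.max())
cv2.imwrite('pics/s1.png',np.hstack([cv2.resize(a[40:180,180:340],(400,350)),cv2.resize(b[110:250,250:410],(400,350))]))
```

```text
[0.56400247 0.07455061 0.09407085] [[-0.005  0.011  1.   ]
 [-0.002  1.    -0.011]
 [-1.    -0.003 -0.005]]
0.9 [324.7, 188.8] 315 332 178 204
0.77 [217.0, 205.4] 205 232 189 219
```

View pics/s1.png

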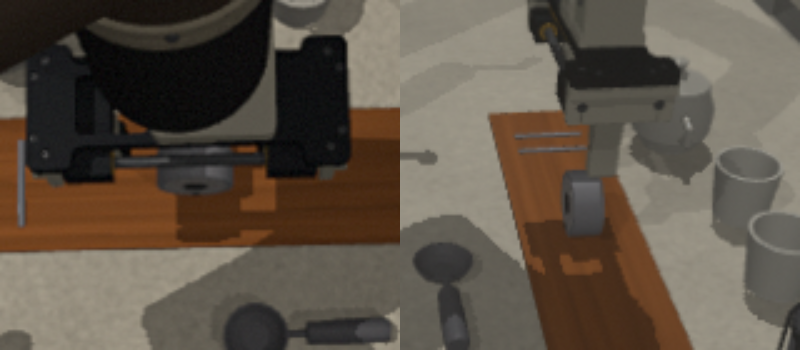

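```bash
cat >> h.py <<'E'
def disc_bbox(cam,x,y,psi=0.011):
    c=ctrl.get_calibration(cam);K=np.array([[c['fx'],0,c['cx']],[0,c['fy'],c['cy']],[0,0,1]])
    t=np.linspace(0,2*np.pi,90);P=[]
    for w in(-.013,.013):
        P.append(np.c_[x+w+psi*.029*np.cos(t),y+.029*np.cos(t)-psi*w,.035+.029*np.sin(t)])
    p=cv2.projectPoints(np.vstack(P),cv2.Rodrigues(np.array(c['R']))[0],np.array(c['t']),K,np.array(c['dist_coeffs']))[0][:,0]
    return np.r_[p.min(0),p.max(0)]
def fit(cam,bb):
    from scipy.optimize import least_squares
    r=least_squares(lambda v:disc_bbox(cam,*v)-bb,[.565,.0]);return r.x.round(4),r.fun.round(1)
E
python3 - <<'E'
from h import *
print(fit('top',np.array([242.5,96.5,271.5,116.5])),fit('side',np.array([314.5,177.5,332.5,204.5])))
E
```

```text
(array([0.567 , 0.0773]), array([-0.9, -0.7,  0.9,  0.7])) (array([0.5694, 0.0729]), array([ 0.2, -0.1, -0.1,  0.1]))
```

drive_tool(
  plan=[
    [[0, 0, 0.003], [0, 0, 0], 1],
    [[0.02, 0, 0.003], [0, 0, 0], 1],
    [[0.04, 0, 0.003], [0, 0, 0], 1],
    [[0.06, 0, 0.003], [0, 0, 0], 1],
    [[0.069, 0, 0.003], [0, 0, 0], 1],
    [[0.069, 0, 0.003], [0, 0, 0], 1],
  ],
)

```text
clock: 3.53
tool_pos: [0.5709, 0.0756, 0.03]
orientation: [12.9, 89.8, 12.2]
force: [0.4, 0.1, 0.5]
opening: 0.0876
```

drive_tool(
  plan=[
    [[0.004, 0, -0.003], [0, 0, 0], 1],
    [[0.006, -0.004, -0.003], [0, 0, 0], 1],
    [[0.006, -0.008, -0.003], [0, 0, 0], 1],
    [[0.006, -0.012, -0.003], [0, 0, 0], 1],
    [[0.006, -0.016, -0.003], [0, 0, 0], 1],
    [[0.006, -0.02, -0.003], [0, 0, 0], 1],
    [[0.006, -0.024, -0.003], [0, 0, 0], 1],
    [[0.006, -0.028, -0.003], [0, 0, 0], 1],
    [[0.006, -0.032, -0.003], [0, 0, 0], 1],
    [[0.006, -0.037, -0.003], [0, 0, 0], 1],
    [[0.006, -0.042, -0.003], [0, 0, 0], 1],
    [[0.006, -0.047, -0.003], [0, 0, 0], 1],
    [[0.006, -0.052, -0.003], [0, 0, 0], 1],
    [[0.006, -0.057, -0.003], [0, 0, 0], 1],
    [[0.006, -0.062, -0.003], [0, 0, 0], 1],
    [[0.006, -0.067, -0.003], [0, 0, 0], 1],
    [[0.006, -0.072, -0.003], [0, 0, 0], 1],
    [[0.006, -0.076, -0.003], [0, 0, 0], 1],
    [[0.006, -0.078, -0.003], [0, 0, 0], 1],
    [[0.006, -0.078, -0.003], [0, 0, 0], 1],
  ],
)

```text
clock: 5.2
tool_pos: [0.5669, -0.0029, 0.0239]
orientation: [12.3, 89.8, 11.6]
force: [0.7, 0.4, 0.6]
opening: 0.0879
```

```bash
cat > look.py <<'E'
import sys
from h import *
from scipy.spatial.transform import Rotation as R
o=ctrl.get_obs();print(o['tool_pos'].round(4),o['force'].round(2),R.from_euler('xyz',o['orientation'],degrees=True).as_matrix().round(3).tolist())
a=ctrl.snapshot('top');b=ctrl.snapshot('side')
for n in('side','top'):
  for d in ctrl.cut_out(n,'leveller_centre'):
    y,x=np.nonzero(d['pixels']);bb=np.array([x.min()-.5,y.min()-.5,x.max()+.5,y.max()+.5])
    print(n,round(d['confidence'],2),bb,fit(n,bb))
  print('mark',[(round(d['confidence'],2),np.round(d['pixel'],1)) for d in ctrl.landmark_of(n,'leveller_mark')])
cv2.imwrite(f'pics/{sys.argv[1]}.png',np.hstack([cv2.resize(a[40:180,240:400],(400,350)),cv2.resize(b[150:325,250:410],(400,438))[:350] if 0 else cv2.resize(b[150:310,250:433],(400,350))]))
E
python3 look.py s2
```

```text
[ 0.5669 -0.0029  0.0239] [0.66 0.43 0.58] [[0.003, 0.012, 1.0], [0.001, 1.0, -0.012], [-1.0, 0.001, 0.003]]
side 0.96 [205.5 189.5 232.5 219.5] (array([0.3439, 0.044 ]), array([ 5.9,  0.9, -6.3, -0.5]))
mark [(0.81, array([217. , 213.5]))]
top 0.97 [255.5 211.5 287.5 241.5] (array([0.3404, 0.0564]), array([ 0.3,  7.6, -0.3, -7. ]))
top 0.59 [278.5  96.5 302.5 117.5] (array([0.5638, 0.014 ]), array([-3.5, -0.2,  3.5,  0.2]))
mark [(0.72, array([284.5, 106.1])), (0.56, array([271.1, 227.9]))]
```

View pics/s2.png

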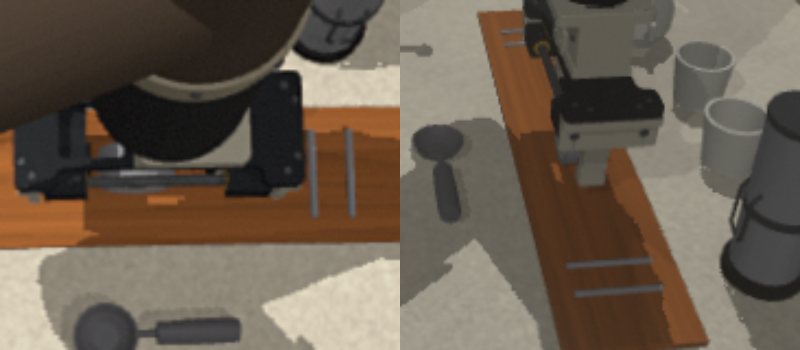

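drive_tool(
  plan=[
    [[0, -0.003, 0], [0, 0, 0], 1],
    [[0, -0.007, 0], [0, 0, 0], 1],
    [[0, -0.012, 0], [0, 0, 0], 1],
    [[0, -0.017, 0], [0, 0, 0], 1],
    [[0, -0.022, 0], [0, 0, 0], 1],
    [[0, -0.027, 0], [0, 0, 0], 1],
    [[0, -0.032, 0], [0, 0, 0], 1],
    [[0, -0.037, 0], [0, 0, 0], 1],
    [[0, -0.042, 0], [0, 0, 0], 1],
    [[0, -0.047, 0], [0, 0, 0], 1],
    [[0, -0.052, 0], [0, 0, 0], 1],
    [[0, -0.057, 0], [0, 0, 0], 1],
    [[0, -0.062, 0], [0, 0, 0], 1],
    [[0, -0.067, 0], [0, 0, 0], 1],
    [[0, -0.072, 0], [0, 0, 0], 1],
    [[0, -0.077, 0], [0, 0, 0], 1],
    [[0, -0.081, 0], [0, 0, 0], 1],
    [[0, -0.084, 0], [0, 0, 0], 1],
    [[0, -0.085, 0], [0, 0, 0], 1],
    [[0, -0.085, 0], [0, 0, 0], 1],
  ],
)

```text
clock: 7.17
tool_pos: [0.5661, -0.0875, 0.0238]
orientation: [12.3, 89.8, 11.7]
force: [0.4, 0.3, 0.2]
opening: 0.088
```

```bash
python3 look.py s3
```

```text
[ 0.5661 -0.0875  0.0238] [0.36 0.32 0.16] [[0.003, 0.011, 1.0], [0.001, 1.0, -0.011], [-1.0, 0.001, 0.003]]
side 0.87 [205.5 189.5 232.5 220.5] (array([0.344 , 0.0421]), array([ 5.9,  1.4, -6.2, -0.9]))
side 0.62 [285.5 153.5 390.5 313.5] (array([ 0.5644, -0.084 ]), array([ 42.9,  68.9, -39.8, -58.4]))
side 0.5 [329.5 241.5 333.5 249.5] (array([ 0.5454, -0.0976]), array([ -9.4, -13.7,   8.7,  11.6]))
mark [(0.8, array([217.1, 212.7])), (0.59, array([341.3, 250. ]))]
top 0.54 [325.5  95.5 342.5 115.5] (array([ 0.5642, -0.0683]), array([-7.3, -0.7,  7.2,  0.7]))
mark [(0.49, array([347.9, 110.7]))]
```

View pics/s3.png

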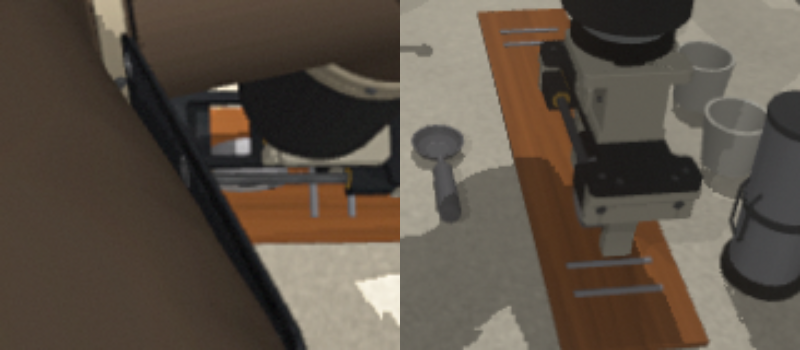

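drive_tool(
  plan=[
    [[0, 0, 0], [0, 0, 0], 0.76],
    [[0, -0.001, 0], [0, 0, 0], 0.76],
    [[0, -0.003, 0], [0, 0, 0], 0.76],
    [[0, -0.006, 0], [0, 0, 0], 0.76],
    [[0, -0.009, 0], [0, 0, 0], 0.76],
    [[0, -0.013, 0], [0, 0, 0], 0.76],
    [[0, -0.017, 0], [0, 0, 0], 0.76],
    [[0, -0.021, 0], [0, 0, 0], 0.76],
    [[0, -0.025, 0], [0, 0, 0], 0.76],
    [[0, -0.029, 0], [0, 0, 0], 0.76],
    [[0, -0.033, 0], [0, 0, 0], 0.76],
    [[0, -0.037, 0], [0, 0, 0], 0.76],
    [[0, -0.041, 0], [0, 0, 0], 0.76],
    [[0, -0.045, 0], [0, 0, 0], 0.76],
    [[0, -0.049, 0], [0, 0, 0], 0.76],
    [[0, -0.053, 0], [0, 0, 0], 0.76],
    [[0, -0.057, 0], [0, 0, 0], 0.76],
    [[0, -0.061, 0], [0, 0, 0], 0.76],
    [[0, -0.0645, 0], [0, 0, 0], 0.76],
    [[0, -0.0645, 0], [0, 0, 0], 0.76],
  ],
)

```text
clock: 9.13
tool_pos: [0.565, -0.1523, 0.0235]
orientation: [14.1, 89.8, 13.4]
force: [-0.0, 0.1, -0.2]
opening: 0.0662
```

drive_tool(
  plan=[
    [[0, 0, 0], [0, 0, 0], 0.76],
    [[0, 0, 0], [0, 0, 0], 0.76],
    [[0, 0, 0], [0, 0, 0], 0.76],
  ],
)

```text
clock: 9.38
tool_pos: [0.5649, -0.1524, 0.0233]
orientation: [15.6, 89.9, 14.9]
force: [-0.4, 0.8, -0.9]
opening: 0.0665
```

```bash
python3 look.py s4
```

```text
[ 0.5649 -0.1524  0.0233] [-0.39  0.81 -0.91] [[0.002, 0.012, 1.0], [0.001, 1.0, -0.012], [-1.0, 0.001, 0.002]]
side 0.67 [205.5 189.5 232.5 219.5] (array([0.3439, 0.044 ]), array([ 5.9,  0.9, -6.3, -0.5]))
side 0.34 [285.5 153.5 390.5 312.5] (array([ 0.5647, -0.0826]), array([ 42.9,  68.4, -39.8, -58. ]))
mark [(0.69, array([217.8, 211.2])), (0.36, array([347.8, 261.5]))]
mark []
```

View pics/s4.png

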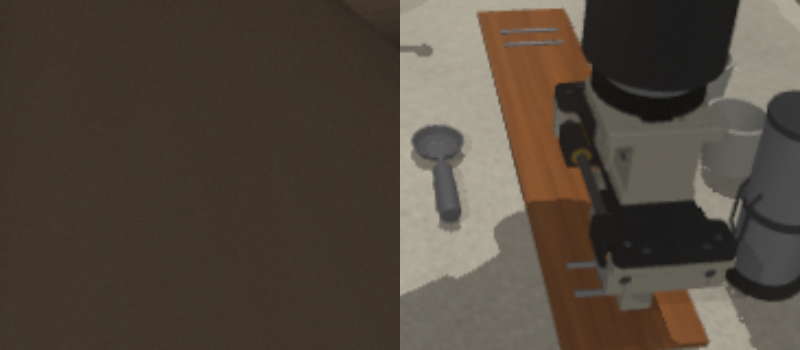

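drive_tool(
  plan=[
    [[0, 0, 0], [0, 0, 0], 1],
    [[0, 0, 0], [0, 0, 0], 1],
    [[0, 0, 0], [0, 0, 0], 1],
    [[0, 0, 0], [0, 0, 0], 1],
    [[0, 0, 0], [0, 0, 0], 1],
    [[0, 0, 0], [0, 0, 0], 1],
    [[-0.01, 0, 0], [0, 0, 0], 1],
    [[-0.03, 0, 0], [0, 0, 0], 1],
    [[-0.055, 0, 0], [0, 0, 0], 1],
    [[-0.08, 0, 0], [0, 0, 0], 1],
    [[-0.105, 0, 0], [0, 0, 0], 1],
    [[-0.13, 0, 0], [0, 0, 0], 1],
    [[-0.16, 0, 0], [0, 0, 0], 1],
    [[-0.19, 0, 0], [0, 0, 0], 1],
    [[-0.2, 0, 0], [0, 0, 0], 1],
    [[-0.2, 0, 0], [0, 0, 0], 1],
  ],
)

```text
clock: 11.02
tool_pos: [0.5661, -0.1526, 0.228]
orientation: [1.7, 89.5, 1.1]
force: [0.6, -0.6, -0.3]
opening: 0.0877
```

```bash
python3 look.py s5
```

```text
[ 0.5661 -0.1526  0.228 ] [ 0.58 -0.62 -0.3 ] [[0.009, 0.011, 1.0], [0.0, 1.0, -0.011], [-1.0, 0.0, 0.009]]
side 0.59 [205.5 189.5 232.5 219.5] (array([0.3439, 0.044 ]), array([ 5.9,  0.9, -6.3, -0.5]))
side 0.57 [337.5 246.5 363.5 281.5] (array([ 0.5666, -0.1491]), array([ 0.5, -0.4, -0.5,  0.4]))
mark [(0.94, array([220.4, 212. ])), (0.81, array([347.2, 261.4]))]
mark []
```

View pics/s5.png

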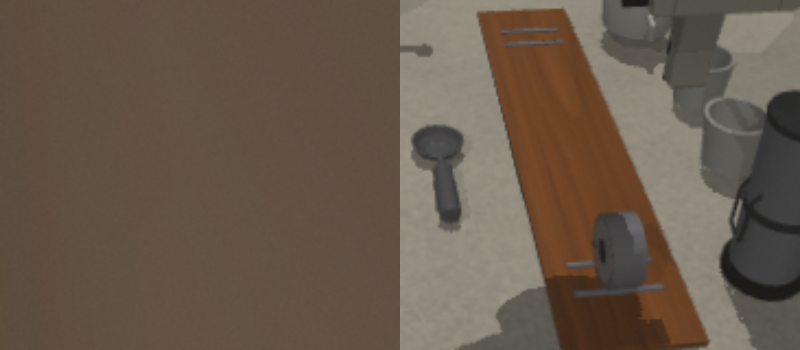

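drive_tool(
  plan=[
    [[0, -0.4, -0.3], [0, 0, 0], 1],
    [[0, -0.4, -0.3], [0, 0, 0], 1],
    [[0, -0.4, -0.3], [0, 0, 0], 1],
    [[0, -0.4, -0.3], [0, 0, 0], 1],
    [[0, -0.4, -0.3], [0, 0, 0], 1],
    [[0, -0.4, -0.3], [0, 0, 0], 1],
    [[0, -0.4, -0.3], [0, 0, 0], 1],
    [[0, -0.4, -0.3], [0, 0, 0], 1],
    [[0, -0.4, -0.3], [0, 0, 0], 1],
    [[0, -0.4, -0.3], [0, 0, 0], 1],
    [[0, -0.4, -0.3], [0, 0, 0], 1],
    [[0, -0.4, -0.3], [0, 0, 0], 1],
    [[0, -0.4, -0.3], [0, 0, 0], 1],
    [[0, -0.4, -0.3], [0, 0, 0], 1],
    [[0, -0.4, -0.3], [0, 0, 0], 1],
  ],
)

```text
clock: 12.57
tool_pos: [0.2587, -0.5486, 0.2207]
orientation: [111.7, 89.9, 110.9]
force: [0.7, -0.1, -0.3]
opening: 0.0878
```

```bash
python3 look.py s6
```

```text
[ 0.2587 -0.5486  0.2207] [ 0.72 -0.07 -0.27] [[-0.001, 0.013, 1.0], [0.002, 1.0, -0.013], [-1.0, 0.002, -0.001]]
side 0.78 [337.5 246.5 363.5 281.5] (array([ 0.5666, -0.1491]), array([ 0.5, -0.4, -0.5,  0.4]))
side 0.76 [205.5 189.5 232.5 219.5] (array([0.3439, 0.044 ]), array([ 5.9,  0.9, -6.3, -0.5]))
mark [(0.96, array([348. , 262.6])), (0.76, array([219.9, 211.7]))]
top 0.79 [256.5 211.5 287.5 240.5] (array([0.3413, 0.0554]), array([-0.2,  7.1,  0.2, -6.6]))
top 0.69 [360.5  93.5 390.5 114.5] (array([ 0.5652, -0.1475]), array([-0.9, -0.2,  0.9,  0.2]))
mark [(0.75, array([273. , 227.8])), (0.55, array([361.3, 107. ]))]
```

View pics/s6.png

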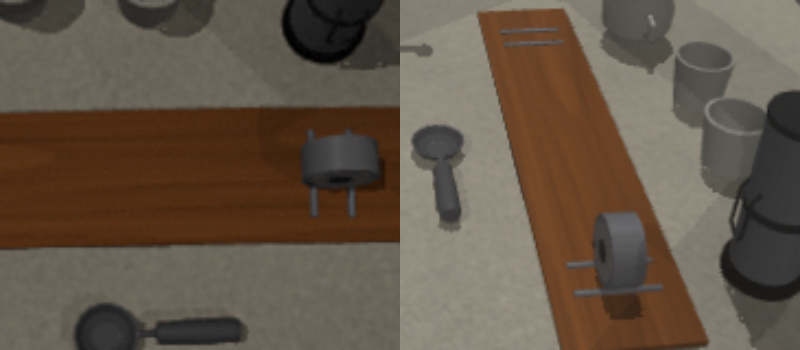

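The disc stands upright between the two bars, at about crop (340,160) in the top view. It has not moved between looks, and the arm is clear.

```bash
python3 -c "
from plant import ctrl
print(ctrl.close_job())"
```

```text
the job is handed in; nothing more can be done
None
```

The leveller was rolled along the runner into the rest beside the grinder, and it is standing there on its rim between the two bars. I handed the job in at about 13 s of the 40 s allowed, and the system reported no verdict.

**How it was done:** I lowered the open gripper over the disc, with one finger behind it and one in front. Pushing on the rim, I rolled it about 0.22 m and over the first bar. Then I opened the fingers, raised the tool clear and moved the arm away.

**Last checks:**
- **Position:** the top camera put the disc at (0.565, -0.148) and the side camera at (0.567, -0.149). The rest should be near (0.564, -0.151), so the disc is about 2 to 5 mm off within each view, against 15 mm allowed. The two views disagree by about 4 mm on where the rest is.
- **Attitude:** both pictures show it upright and parallel to the bars. The side view gave the same position in two looks, before and after the arm moved away.
- **Forces:** the readings after each move stayed under about 1 N.

**Not seen directly:** I never saw the dot at the top. The gripper hid it, and the half turn is inferred from the rolling distance (0.22 m, against 91 mm needed). The disc was also hidden from both cameras as it went over the first bar; I only saw it again after raising the tool.

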